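Dial the charm case to the bar compartment and put the bar pendant away

TASK

Turn the lid of the round charm case until its opening is centred over the compartment marked by the bar-shaped tag on the rim, then put the loose bar-shaped pendant through the opening so that it lies inside that compartment. Lower the pendant to the opening rather than dropping it from high up, leave the lid's opening centred there, and leave the other pendants and the things around where they are.

Things in the scene. Friction and masses are not known exactly. Their poses are not given: they have to be found in the camera images.
- case: Round wooden charm case fixed to the bench, 230 mm across, 36 mm high to its flat rim; origin at the centre of its underside, z up, on the lid's turning axis. Inside are six equal 60-degree compartments (floor 8 mm above the bench, radius 14 to 77 mm), centred every 60 degrees from the case's own x axis.
- lid (a joint): Angle of the lid on the case, rad: 0 when its opening points along the case's x axis, growing counter-clockwise seen from above. It turns from -3.6 to 3.6, where it meets stops, and is stiff: about 0.25 N m of torque to turn, so grip its knob firmly (some 60 N) and check where it ends; it stays where it is left. It starts within 0.3 of zero; the right place is always more than 1.7 rad away, so it needs more than one grasp.
- lid_knob (a point): Middle (half-way up) of the black bar knob on the lid's axis: 44 mm long, 14 mm thick, 28 mm tall, from 40 to 68 mm above the bench. Its x axis is the bar's long direction and points to the opening. Grip it across its 14 mm thickness; with a stiff lid it may lag the hand by some degrees.
- lid_opening (a point): Centre of the lid's one opening, on the lid's upper face, 40 mm above the bench and 51 mm from the axis; x points outwards from the axis, z up. The opening is a sector 44 degrees wide, from 27 to 74 mm radius (41 mm wide at its centre). The lid is a 160 mm aluminium disc 4 mm thick.
- lid_mark (a point): Point that turns with the lid, straight out from the axis through the opening, 98 mm from the axis (over the wooden rim, where the tags are); it comes right over a tag when the opening is centred on that tag's compartment.
- tag_bar_top (a point): Top of the bar-shaped brass tag fixed on the case's rim, 30 x 9.5 x 3 mm, 98 mm from the axis, in line with the middle of the compartment it marks. It marks the compartment wanted. The tags sit at three of the six compartments and change places.
- tag_disc_top (a point): Top of the round brass tag on the rim, 23 mm across, 3 mm thick: another compartment.
- tag_tri_top (a point): Top of the triangular brass tag on the rim, 30 mm sides, 3 mm thick: another compartment.
- bar_center (a point): Centre of the loose bar-shaped brass pendant, 32 (its x) x 10 (y) x 10 mm (z), about 27 g, lying flat on one of three flat white ceramic dishes (92 mm across, 6 mm high): its centre starts 11 mm above the bench.
- disc_center (a point): Centre of the loose round brass pendant, 24 mm across, 10 mm thick, on another dish: leave it.
- tri_center (a point): Centre of the loose triangular brass pendant, 32 mm sides, 10 mm thick, on the third dish: leave it.
- pliers: Small black-handled pliers lying on the mat, 135 mm long, 14 mm high, origin under the pivot, jaws towards x: leave it.
- spool: Empty wooden spool, 50 mm across, 34 mm high, origin at the centre of its underside: leave it.
- jar: Glass jar, 52 mm across, 65 mm high, origin at the centre of its underside: leave it.
- giftbox: Open cardboard gift box, 95 x 95 x 28 mm, origin at the centre of its underside: leave it.
- giftlid: Lid of the gift box, 100 x 100 x 24 mm, lying beside it, origin at the centre of its underside: leave it.
There are look-alikes about, which are no part of the job. What is meant by the case is not turquoise, and is the larger of those in its own colour.

How it is judged:
By the outcome, as a careful person would: the job done as asked, in the order asked, and still so for the second after the job is handed in, with the robot touching nothing.
It also fails if it takes over 72 s, if anything falls off the work surface, if the arm or the gripper's body presses on something with over 40 N, if the wrist force passes 120 N, or if a joint passes its speed limit or range.

ROBOT

A 6-joint arm with a two-finger parallel gripper is mounted at the origin on the work surface. World frame = base frame: x ahead of the robot, y to its left, z up, the work surface at z = 0. Lengths are in m, angles in rad, forces in N, time in s.
With the tool pointing down it reaches from about 0.325 to 0.925 m from the base axis. Payload 3.1 kg.
Tool frame: the origin (TCP) lies midway between the tips of the shut fingers; the grasp point (between the pads) lies 19 mm behind it (env.tcp_to_grasp is the distance from the TCP to the grasp point, in m); z points along the fingers, y is the direction in which the jaws open and shut (so a half turn about z gives the same grasp; the last joint's range is limited). The gripper opens to 85 mm and grips with 20 to 120 N. Pads are 22 mm wide; open, the fingers measure 114 mm over their backs; the gripper's body (76 mm by 85 mm) begins 54 mm behind the grasp point. The pads swing forward as they close: fully open they stand 13 mm farther back than shut.
Start: joints at [1.165, 0.217, 1.613, -0, 1.311, -0.112], TCP at [0.181, 0.598, 0.231] pointing down, gripper open.
Joint ranges: [-2.75, 2.75], [-0.78, 2.1], [0.31, 2.55], [-1.13, 4.27], [0.13, 2.63], [-2.58, 2.58]. Speed limits (rad/s): [2.79, 2.79, 3.14, 3.14, 3.14, 3.14].

INTERFACE

Orientations are given as [roll, pitch, yaw] about the fixed x, y, z axes, in that order (R = Rz(yaw) Ry(pitch) Rx(roll)).
In Python, from plant import sensors, cams, env gives the robot as it stands.
- The arm moves only by the tool carry_out, never from a script. Its argument "commands" is a list of rows, each a list of 4 numbers: the shift along the tool's x, y, z in units of 25 mm (1.0 is 25 mm), then the turn about the tool's z in units of 6 degrees (1.0 is 6 degrees). In form: [[tx, ty, tz, spin], ...]. A call has 1 to 20 rows; each row shifts and turns the pose as measured when the row begins, along the tool's axes as they then stand; what a row does not reach is not made up. A row lasts 1/8 s, in which the tool goes at most 62.5 mm and 10.7 degrees, less where a joint would pass 70% of its speed; a pose out of reach is approached as far as the arm can. A call is refused whole if a number of a shift passes 1 or a number of a turn 1, either way. A call with a gripper value outside its range is refused whole. "gripper" is the closure in counts, from 0 (fully open) to 255 (shut), set as the call begins (left out, the last holds). The fingers move at their own pace and stop on an object; "grip_force" is the grip in N (left out, the last holds). Time passes only in rows, so rows that do not move let the fingers close. It gives the time, the measured TCP pose, the force and the opening at its end, in the units of the state.
- sensors.read_state(): the state, without advancing time (a new reading comes with each control period).
- cams.get_image(name): name is "scene" or "top" or "wrist"; returns the picture (420x560x3 uint8, red, green, blue); there is no depth.
- cams.calibration(name): a dict with "intrinsics" (3x3 intrinsics, pixels), "distortion" ([k1, k2, p1, p2, k3] as OpenCV has them; the pictures are not rectified), "R" (3x3) and "t" (3): a world point X has camera coordinates R X + t. Camera axes: x right, y down, z forward; pixel columns grow to the right and rows downward; lengths in m; the calibration is good to about 2 mm. A picture is of the moment at which its call begins: read the wrist's pose just before it. calibration takes no time and is no camera call; for the wrist camera it gives the pose at the moment of the call.
- env.sign_off(): hands the job in, once; it reports no verdict.
Trained networks look in the newest picture that a camera, given by its name, has taken for a name from the list of things; names that differ only in an ending like _2 or _b are one class to them, and where a whole thing is asked for, a point or a joint stands for the part that bears it (a point fixed in the world has none). Each returns a list of dicts, best first, with "p" (0 to 1); they miss things now and then, are a little off and sometimes report something else, mostly with a low value. They report only what shows in the picture. A call takes as long as a camera call. They do not tell look-alikes from the thing itself.
- cams.look_for(label, camera): "extent" ([left, top, right, bottom] in pixels, round what is visible of it).
- cams.masks_of(label, camera): "mask" (420x560 bool, what is visible of it) and "extent" ([left, top, right, bottom] in pixels, round what is visible of it).
- cams.mark_of(label, camera): "at" ([column, row] in pixels: a listed point, or the origin of a listed thing).
The state is a dict: "t": time; "joints": joint angles; "joint_vel": joint speeds; "joint_efforts": joint torques, N m; "eef_pos": TCP position; "eef_rot": TCP orientation; "force": force on the tool from outside, world axes, zero at the start; "ft_torque": the same for the moment, N m; "grip_width": opening from 0.0 (shut) to 1.0 (fully open).
Only numpy, scipy, OpenCV 4.12 (cv2) and the standard library are available. Lean on these libraries where they do the work, as an engineer would, in place of code of your own. Each camera call takes 0.05 s, during which the arm holds its last target.

## Working session

There is one attempt and no reset: what is moved stays moved. The work goes in short steps, Python scripts to look and compute and a tool call to move; the robot and the scene stay as the last step left them, time stands still between calls to the robot, and variables do not carry over. Pictures are saved under pics/ and viewed, and the job is handed in when it is done.

Besides the shell and the picture viewer there is one more tool, called as a command line: name --pt "numbers of a row" for each row, then --argument value for the rest. carry_out: Moves the arm, as the interface text tells. Its arguments: {"type":"object","properties":{"commands":{"type":"array"},"gripper":{"type":"number"},"grip_force":{"type":"number"}},"required":["commands"]}

```bash
mkdir -p pics; ls
python3 - <<'E'
from plant import sensors,cams,env
import cv2
print(sensors.read_state()); print(env.tcp_to_grasp)
for n in("scene","top","wrist"):
    im=cams.get_image(n); cv2.imwrite(f"pics/{n}0.png",im[:,:,::-1])
    c=cams.calibration(n); print(n,c)
E
```

```text
pics
{'t': 0.0, 'joints': array([ 1.16480736e+00,  2.17755168e-01,  1.61496699e+00,  2.46788998e-05,
        1.31130308e+00, -1.12188895e-01]), 'joint_vel': array([-0.00038472,  0.00092917, -0.00226963, -0.00086316,  0.00096339,
        0.00017614]), 'joint_efforts': array([ 2.21486705e-03, -3.96848881e+01, -3.03852296e+01, -7.11709458e-05,
        9.68121603e-03, -1.20165006e-05]), 'eef_pos': array([0.1806287 , 0.59745915, 0.2299505 ]), 'eef_rot': array([-3.13917803e+00, -2.96024169e-04,  2.84778587e+00]), 'force': array([-0.31370393, -0.19492429, -0.74912807]), 'ft_torque': array([-0.01268777, -0.00826645, -0.00487832]), 'grip_width': 1.0007522136382563}
0.0187
scene {'intrinsics': array([[508.8900128 ,   0.        , 274.04412094],
       [  0.        , 508.8900128 , 209.06276433],
       [  0.        ,   0.        ,   1.        ]]), 'distortion': array([-0.17765693,  0.        ,  0.        ,  0.        ,  0.        ]), 'R': array([[ 0.04728698,  0.99866535,  0.02077182],
       [ 0.69683685, -0.01808202, -0.71700171],
       [-0.71566916,  0.04837942, -0.69676185]]), 't': array([-
[... 265 characters left out ...]
       ,  0.        ,  0.        ]), 'R': array([[-0.00738179, -0.99985662, -0.01523943],
       [-0.99696064,  0.00854068, -0.07743737],
       [ 0.07755642,  0.01462148, -0.99688074]]), 't': array([0.01857909, 0.51946781, 1.10615478])}
wrist {'intrinsics': array([[368.52259429,   0.        , 274.99736219],
       [  0.        , 368.52259429, 210.44792869],
       [  0.        ,   0.        ,   1.        ]]), 'distortion': array([0.00896927, 0.        , 0.        , 0.        , 0.        ]), 'R': array([[ 0.28924696,  0.9572533 , -0.00151892],
       [ 0.91688413, -0.27659223,  0.28778506],
       [ 0.27506307, -0.08463363, -0.95769382]]), 't': array([-0.62490313, -0.03722243,  0.37824214])}
```

View pics/scene0.png

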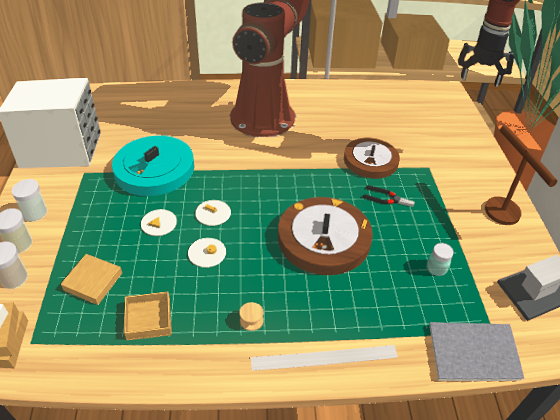

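View pics/top0.png

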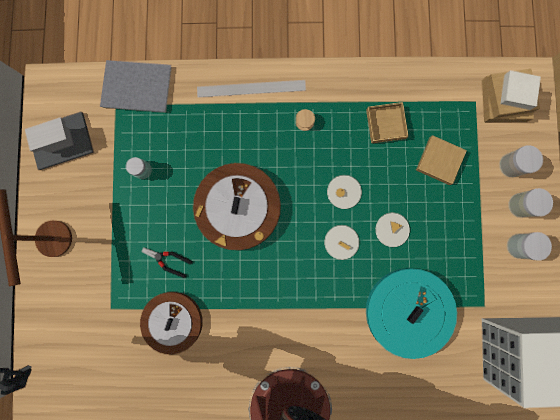

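View pics/wrist0.png

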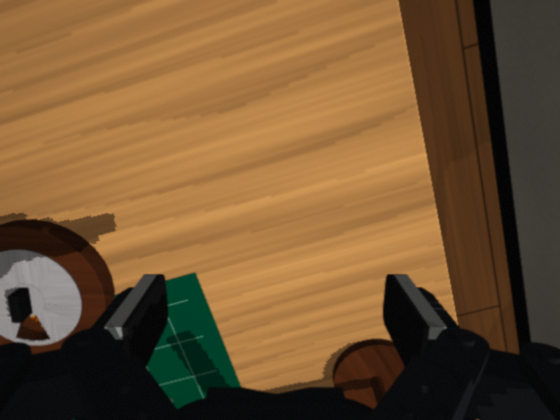

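Three cases show up in the top view: brown large (237,207), brown small (171,323) and turquoise (412,313). The one meant is the larger brown one at (237,207), which also carries brass tags on its rim. I'll confirm with an enlarged crop and measure.

```bash
cat > h.py <<'E'
from plant import sensors,cams,env
import cv2, numpy as np
def p2w(cam,px,z,c=None):
    c=c or cams.calibration(cam)
    u=cv2.undistortPoints(np.array([[px]],float),c["intrinsics"],np.array(c["distortion"]))[0,0]
    d=c["R"].T@np.array([u[0],u[1],1]); o=-c["R"].T@c["t"]
    return o+d*(z-o[2])/d[2]
def w2p(cam,X,c=None):
    c=c or cams.calibration(cam)
    return cv2.projectPoints(np.array([X],float),cv2.Rodrigues(c["R"])[0],c["t"],c["intrinsics"],np.array(c["distortion"]))[0].ravel()
def tool():
    s=sensors.read_state()
    return s
E
python3 - <<'E'
from h import *
top=cams.get_image("top"); sc=cams.get_image("scene")
cv2.imwrite("pics/topcase.png",cv2.resize(top[155:260,185:400],None,fx=3.7,fy=3.7,interpolation=cv2.INTER_CUBIC)[:,:,::-1])
cv2.imwrite("pics/sccase.png",cv2.resize(sc[185:280,140:390],None,fx=3.2,fy=3.2,interpolation=cv2.INTER_CUBIC)[:,:,::-1])
Z=dict(case=0,lid_knob=.054,lid_opening=.04,tag_bar_top=.039,tag_disc_top=.039,tag_tri_top=.039,bar_center=.011,disc_center=.011)
for cam in("top","scene"):
  for k,z in Z.items():
    for d in cams.mark_of(k,cam)[:3]:
        print(cam,k,round(d["p"],2),np.round(d["at"],1),p2w(cam,d["at"],z).round(4))
E
```

```text
top case 0.85 [175.2 319.4] [0.2298 0.3039 0.    ]
top case 0.78 [241.8 204.2] [0.5359 0.1258 0.    ]
top case 0.68 [409.9 310.3] [ 0.2503 -0.3188  0.    ]
top lid_knob 0.91 [239.1 207.1] [0.5236 0.1267 0.054 ]
top lid_knob 0.79 [414.9 317.1] [ 0.2418 -0.3161  0.054 ]
top lid_knob 0.66 [167.5 325.8] [0.2233 0.3091 0.054 ]
top lid_opening 0.88 [422.  299.8] [ 0.2829 -0.3395  0.04  ]
top lid_opening 0.8 [242.5 184.6] [0.5836 0.1195 0.04  ]
top lid_opening 0.77 [172.2 309.7] [0.2615 0.3011 0.04  ]
top tag_bar_top 0.59 [198.1 211.2] [0.5151 0.2357 0.039 ]
top tag_bar_top 0.25 [387.2 120.4] [ 0.7513 -0.2627  0.039 ]
top tag_disc_top 0.63 [343.6 244.4] [ 0.4261 -0.1412  0.039 ]
top tag_disc_top 0.58 [254.6 234.5] [0.4534 0.0882 0.039 ]
top tag_tri_top 0.64 [222.2 239.8] [0.4403 0.1723 0.039 ]
top tag_tri_top 0.32 [158.7 255.3] [0.4011 0.3381 0.039 ]
top bar_center 0.4 [343.2 243.2] [ 0.4291 -0.1437  0.011 ]
top disc_center 0.38 [340.7 189.7] [ 0.5714 -0.1396  0.011 ]
scene case 0.93 [325.8 239.4] [ 0.5349  0.1402 -0.    ]
scene case 0.64 [156.4 169.9] [ 0.2564 -0.3087  0.    ]
scene case 0
[... 247 characters left out ...]
3.1] [0.5823 0.1138 0.04  ]
scene lid_opening 0.92 [369.1 159.3] [0.272  0.2916 0.04  ]
scene lid_opening 0.67 [212.  249.8] [ 0.5961 -0.1342  0.04  ]
scene tag_bar_top 0.45 [365.2 222.4] [0.5172 0.2365 0.039 ]
scene tag_disc_top 0.39 [296.9 205.6] [0.4535 0.0731 0.039 ]
scene tag_tri_top 0.72 [ 90.3 281.5] [ 0.6832 -0.4015  0.039 ]
scene tag_tri_top 0.38 [336.5 203.2] [0.4472 0.1746 0.039 ]
scene bar_center 0.6 [208.1 211.4] [ 0.4399 -0.1521  0.011 ]
scene bar_center 0.38 [323.4 238.6] [0.5421 0.1324 0.011 ]
scene disc_center 0.43 [209.8 247.8] [ 0.5641 -0.1425  0.011 ]
scene disc_center 0.26 [154.6 223.9] [ 0.4812 -0.2847  0.011 ]
scene disc_center 0.24 [362.7 223.1] [0.4924 0.2386 0.011 ]
```

View pics/topcase.png

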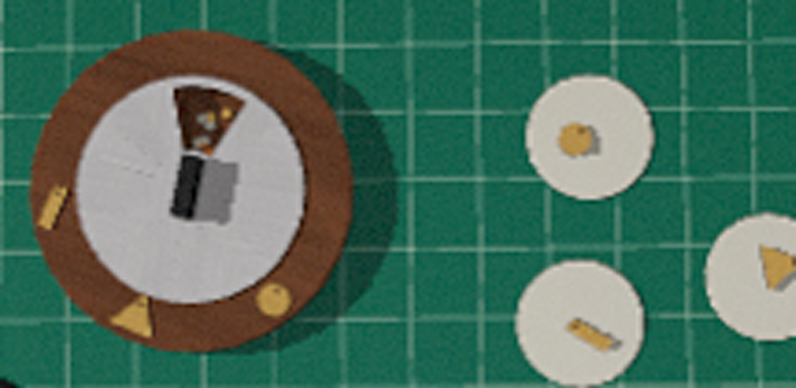

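View pics/sccase.png

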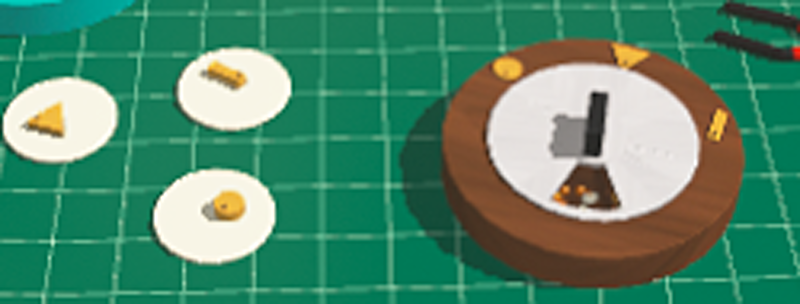

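The crop confirms the larger brown case, at (190,190) in the crop. Its bar tag is on the left rim at crop (53,208), the tri tag at (133,315) and the disc tag at (273,298). The bar pendant lies on the lower-left dish at crop (592,334). Next I'll fit the centre, the lid angle, the tag angle and the pendant pose.

Run:
```python
from h import *
from scipy.optimize import least_squares
c=cams.calibration("top"); top=cams.get_image("top"); hsv=cv2.cvtColor(top,cv2.COLOR_RGB2HSV)
def world(pts,z): return np.array([p2w("top",p,z,c)[:2] for p in pts])
# lid hull
m=((hsv[...,1]<60)&(hsv[...,2]>120)).astype(np.uint8); r=np.zeros_like(m); r[160:255,190:285]=1; m*=r
n,l,st,ce=cv2.connectedComponentsWithStats(m); k=1+st[1:,4].argmax()
ct=max(cv2.findContours((l==k).astype(np.uint8),cv2.RETR_EXTERNAL,cv2.CHAIN_APPROX_NONE)[0],key=len)[:,0]
h=cv2.convexHull(ct)[:,0]; W=world(h.astype(float),.04)
f=least_squares(lambda p:np.hypot(W[:,0]-p[0],W[:,1]-p[1])-p[2],[.53,.13,.08],loss="soft_l1",f_scale=.001)
C=f.x[:2]; print("lid centre",f.x)
# brass
b=((hsv[...,0]>14)&(hsv[...,0]<28)&(hsv[...,1]>110)&(hsv[...,2]>120)).astype(np.uint8); rr=np.zeros_like(b); rr[160:260,190:420]=1; b*=rr
n,l,st,ce=cv2.connectedComponentsWithStats(b)
for i in range(1,n):
    if st[i,4]<12: continue
    z=.039 if ce[i,0]<290 else .016
    w=p2w("top",ce[i],z,c)[:2]
    pts=world(np.argwhere(l==i)[:,::-1].astype(float),z); ev,V=np.linalg.eigh(np.cov(pts.T)); v=V[:,1]
    print(ce[i].round(1),st[i,4],w.round(4),"r",np.hypot(*(w-C)).round(4),"ang",np.degrees(np.arctan2(*(w-C)[::-1])).round(1),"axis",np.degrees(np.arctan2(v[1],v[0])).round(1),np.sqrt(ev*12).round(4))
# knob
b=(hsv[...,2]<55).astype(np.uint8); b*=r; n,l,st,ce=cv2.connectedComponentsWithStats(b)
for i in range(1,n):
    if st[i,4]<25: continue
    pts=world(np.argwhere(l==i)[:,::-1].astype(float),.068); ev,V=np.linalg.eigh(np.cov(pts.T)); v=V[:,1]
    print("dark",ce[i].round(1),st[i,4],pts.mean(0).round(4),"axis",np.degrees(np.arctan2(v[1],v[0])).round(1),np.sqrt(ev*12).round(4))
s=sensors.read_state(); print(s['t'],np.degrees(s['eef_rot']))
print(cv2.__version__)
```

```text
lid centre [0.52878618 0.13733598 0.08018109]
[418.4 166.5] 13 [ 0.6314 -0.3479] r 0.496 ang -78.1 axis 166.4 [0.0063 0.0182]
[340.  192.3] 51 [ 0.5639 -0.1371] r 0.2767 ang -82.7 axis 107.0 [0.0185 0.0195]
[198.6 210.5] 50 [0.5169 0.2345] r 0.0979 ang 97.0 axis 154.9 [0.0112 0.0308]
[394.8 226.3] 62 [ 0.4723 -0.2802] r 0.4213 ang -97.7 axis 61.6 [0.0224 0.0227]
[258.5 235.5] 68 [0.4507 0.0782] r 0.098 ang -142.8 axis 61.6 [0.021  0.0211]
[220.9 240.3] 73 [0.4389 0.1756] r 0.0977 ang 156.9 axis 135.2 [0.0234 0.024 ]
[343.7 244.9] 37 [ 0.4247 -0.1444] r 0.3004 ang -110.3 axis 60.6 [0.0086 0.0298]
dark [235.7 184.5] 50 [0.5803 0.1337] axis 167.7 [0.0235 0.0443]
dark [235.2 204.7] 94 [0.5285 0.135 ] axis 169.6 [0.0148 0.0415]
1.1 [-1.79999783e+02 -7.93151942e-04  1.63165509e+02]
4.12.0
```

Everything fits: the tag radii come out at 97.7–98.0 mm and the lid radius at 80.2 mm. The axis is at (0.5288, 0.1373). The bar tag is at 97.0° and the knob at about −10.4°, so the lid must turn about +107° counter-clockwise. First I'll move above the knob.

carry_out --pt "-0.98 -0.72 0 0" --pt "-0.98 -0.72 0 0" --pt "-0.98 -0.72 0 0" --pt "-0.98 -0.72 0 0" --pt "-0.98 -0.72 0 0" --pt "-0.98 -0.72 0 0" --pt "-0.98 -0.72 0 0" --pt "-0.98 -0.72 0 0" --pt "-0.98 -0.72 0 0" --pt "-0.98 -0.72 0 0" --pt "-0.98 -0.72 0 0" --pt "-0.98 -0.72 0 0" --pt "-0.98 -0.72 0 0" --pt "-0.98 -0.72 0 0" --pt "-0.98 -0.72 0 0" --pt "-0.98 -0.72 0 0" --pt "-0.98 -0.72 0 0" --pt "-0.98 -0.72 0 0" --gripper 0 --grip_force 70

```text
t: 3.35
eef_pos: [0.5199, 0.1492, 0.2338]
eef_rot: [3.135, 0.005, 2.852]
force: [-0.3, 1.2, 0.1]
grip_width: 0.998
```

carry_out --pt "0 0 0 1" --pt "0 0 0 1" --pt "0 0 0 1" --pt "0 0 0 1" --pt "0 0 0 1" --pt "0 0 0 1" --pt "0 0 0 1" --pt "0 0 0 1" --pt "0 0 0 1" --pt "0 0 0 1" --pt "0 0 0 1" --pt "0 0 0 1" --pt "0 0 0 1" --pt "0 0 0 1" --pt "0 0 0 1" --pt "0 0 0 1" --pt "0 0 0 1" --pt "0 0 0 1" --pt "0 0 0 1" --pt "0 0 0 1"

```text
t: 5.85
eef_pos: [0.5219, 0.1465, 0.2358]
eef_rot: [3.139, -0.011, 0.682]
force: [-0.0, 0.1, 0.0]
grip_width: 0.999
```

carry_out --pt "0 0 0 1" --pt "0 0 0 1" --pt "0 0 0 1" --pt "0 0 0 1" --pt "0 0 0 1" --pt "0 0 0 1" --pt "0 0 0 1" --pt "0 0 0 1" --pt "0 0 0 1"

```text
t: 6.98
eef_pos: [0.522, 0.1465, 0.2367]
eef_rot: [-3.133, -0.01, -0.292]
force: [0.6, -0.1, 0.4]
grip_width: 0.997
```

Run:
```python
from h import *
c=cams.calibration("wrist"); im=cams.get_image("wrist"); cv2.imwrite("pics/w1.png",im[:,:,::-1])
s=sensors.read_state(); print(s['t'],s['eef_pos'],np.degrees(s['eef_rot']),s['joints'].round(2))
for k,z in dict(lid_knob=.054,lid_opening=.04,tag_bar_top=.039,tag_disc_top=.039,tag_tri_top=.039).items():
    for d in cams.mark_of(k,"wrist")[:2]: print(k,round(d["p"],2),np.round(d["at"],1),p2w("wrist",d["at"],z,c).round(4))
```

```text
7.025 [0.52197569 0.14644943 0.23669022] [-179.53426472   -0.56857187  -16.86851098] [0.14 0.03 1.81 0.   1.29 2.01]
lid_knob 0.75 [285.3 171. ] [0.5335 0.1359 0.054 ]
tag_bar_top 0.6 [188.1 211.1] [0.5201 0.2371 0.039 ]
tag_disc_top 0.64 [363.4 225.2] [0.4581 0.0787 0.039 ]
tag_tri_top 0.63 [271.9 267.1] [0.4408 0.1767 0.039 ]
tag_tri_top 0.33 [188.9 210.7] [0.5203 0.2362 0.039 ]
```

View pics/w1.png

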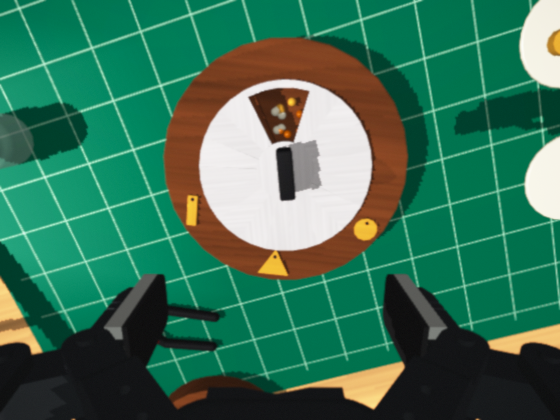

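```bash
cat > fit.py <<'E'
from h import *
from scipy.optimize import least_squares
def run(cam,C0=(.5288,.1373),tag=True):
    c=cams.calibration(cam); im=cams.get_image(cam); hsv=cv2.cvtColor(im,cv2.COLOR_RGB2HSV)
    v,u=np.mgrid[0:420,0:560]; uv=np.stack([u.ravel(),v.ravel()],1).astype(float)
    q=cv2.undistortPoints(uv[:,None],c["intrinsics"],np.array(c["distortion"]))[:,0]
    d=np.c_[q,np.ones(len(q))]@c["R"]; o=-c["R"].T@c["t"]
    P=lambda z:(o+d*((z-o[2])/d[:,2])[:,None])[:,:2].reshape(420,560,2)
    W=P(.04); w0=W-np.array(C0); rad=np.hypot(w0[...,0],w0[...,1])
    m=((hsv[...,1]<45)&(hsv[...,2]>90)&(rad<.09)).astype(np.uint8)
    ct=np.concatenate([x[:,0] for x in cv2.findContours(m,cv2.RETR_EXTERNAL,cv2.CHAIN_APPROX_NONE)[0]])
    hl=cv2.convexHull(ct)[:,0]; H=W[hl[:,1],hl[:,0]]
    f=least_squares(lambda p:np.hypot(H[:,0]-p[0],H[:,1]-p[1])-p[2],[*C0,.08],loss="soft_l1",f_scale=.001)
    C=f.x[:2]; print(cam,"lid centre",f.x.round(4))
    b=(hsv[...,0]>14)&(hsv[...,0]<30)&(hsv[...,1]>110)&(hsv[...,2]>110)
    w3=P(.039)-C; r3=np.hypot(w3[...,0],w3[...,1])
    n,l,st,ce=cv2.connectedComponentsWithStats((b&(r3>.084)&(r3<.112)).astype(np.uint8))
    for i in range(1,n):
        if st[i,4]<30: continue
        pm=w3[l==i].mean(0); print("tag",ce[i].round(),st[i,4],"r",np.hypot(*pm).round(4),"ang",np.degrees(np.arctan2(pm[1],pm[0])).round(2))
    # opening: coloured/dark within lid
    w=W-C; r=np.hypot(w[...,0],w[...,1]); a=np.arctan2(w[...,1],w[...,0])
    hole=(r>.034)&(r<.070)&((hsv[...,1]>70)|(hsv[...,2]<60))
    n,l,st,ce=cv2.connectedComponentsWithStats(cv2.morphologyEx(hole.astype(np.uint8),cv2.MORPH_CLOSE,np.ones((5,5))))
    i=1+st[1:,4].argmax(); aa=a[l==i]; mid=np.angle(np.exp(1j*aa).mean()); rel=np.angle(np.exp(1j*(aa-mid))); rr=r[l==i]
    e=[]
    for lo in np.arange(.036,.068,.004):
        k=(rr>lo)&(rr<lo+.004)
        if k.sum()>5: e.append((rel[k].min(),rel[k].max()))
    e=np.array(e); print("hole px",ce[i].round(),"edges",np.degrees(mid+np.median(e[:,0])).round(2),np.degrees(mid+np.median(e[:,1])).round(2),"mid",np.degrees(mid+np.median(e.mean(1))).round(2))
    # knob top
    W=P(.068); w=W-C; r=np.hypot(w[...,0],w[...,1])
    n,l,st,ce=cv2.connectedComponentsWithStats(((hsv[...,2]<60)&(r<.032)).astype(np.uint8)); i=1+st[1:,4].argmax()
    pts=w[l==i]; ev,V=np.linalg.eigh(np.cov(pts.T)); vv=V[:,1]
    print("knob",(pts.mean(0)+C).round(4),"axis",np.degrees(np.arctan2(vv[1],vv[0])).round(2),np.sqrt(12*ev).round(4))
    return im,C
if __name__=="__main__":
    import sys; run(sys.argv[1])
E
python3 fit.py wrist; python3 fit.py top
```

```text
wrist lid centre [0.5318 0.1364 0.0799]
tag [191. 210.] 354 r 0.0978 ang 96.85
tag [365. 229.] 440 r 0.0973 ang -143.13
tag [273. 266.] 436 r 0.0982 ang 156.84
hole px [280. 111.] edges -32.48 9.49 mid -11.52
knob [0.5341 0.1358] axis 168.37 [0.0119 0.0441]
top lid centre [0.5289 0.1364 0.0803]
tag [259. 236.] 71 r 0.0976 ang -143.3
hole px [225. 202.] edges -30.34 166.3 mid 68.29
knob [0.5279 0.1394] axis 79.66 [0.0467 0.0601]
```

carry_out --pt "0.42 0.29 0 0" --pt "0 0 0.9 -0.88" --pt "0 0 0.9 0" --pt "0 0 0.9 0" --pt "0 0 0.9 0" --pt "0 0 0.9 0" --pt "0 0 0 0"

```text
t: 8.25
eef_pos: [0.5367, 0.1326, 0.1225]
eef_rot: [-3.135, -0.016, -0.192]
force: [-0.1, -0.4, -0.8]
grip_width: 0.998
```

Run:
```python
from fit import *
im,C=run("wrist"); cv2.imwrite("pics/w2.png",im[:,:,::-1])
s=sensors.read_state(); print(s['t'],s['eef_pos'],np.degrees(s['eef_rot']))
```

```text
wrist lid centre [0.532  0.1363 0.0797]
tag [134. 268.] 553 r 0.0969 ang 95.73
tag [373. 318.] 584 r 0.0955 ang -144.31
tag [244. 355.] 769 r 0.0981 ang 156.83
hole px [274. 145.] edges -32.59 9.86 mid -11.37
knob [0.5363 0.1353] axis 168.14 [0.0124 0.0476]
8.3 [0.53785343 0.1327508  0.12389849] [-179.58420099   -1.08156553  -10.99821923]
```

View pics/w2.png

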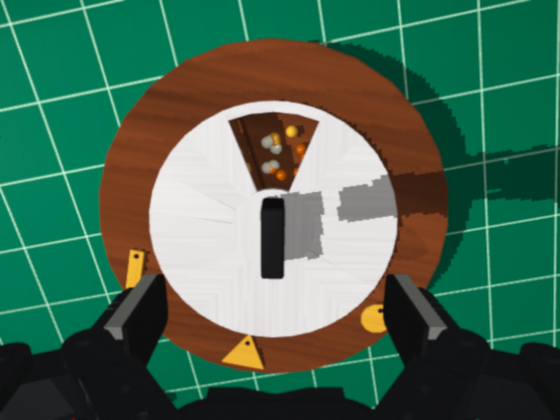

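carry_out --pt "-0.13 -0.04 0.6 0" --pt "-0.13 -0.04 0.6 0" --pt "-0.13 -0.04 0.6 0" --pt "-0.13 -0.04 0.6 0" --pt "0 0 0.3 0" --pt "0 0 0 0"

```text
t: 9.05
eef_pos: [0.5283, 0.1399, 0.0537]
eef_rot: [-3.133, -0.022, -0.191]
force: [-0.1, -1.0, -0.1]
grip_width: 0.998
```

carry_out --pt "0.1 0.1 0.34 0" --pt "0 0 0 0"

```text
t: 9.3
eef_pos: [0.5314, 0.1369, 0.0453]
eef_rot: [-3.133, -0.024, -0.191]
force: [0.6, 0.0, 0.5]
grip_width: 1.004
```

carry_out --pt "0 0 0 0" --pt "0 0 0 0" --pt "0 0 0 0" --pt "0 0 0 0" --pt "0 0 0 0" --pt "0 0 0 0" --gripper 255 --grip_force 70

```text
t: 10.05
eef_pos: [0.5324, 0.1357, 0.0468]
eef_rot: [-3.135, -0.026, -0.192]
force: [0.1, 0.0, -0.3]
grip_width: 0.149
```

carry_out --pt "0 0 0 -1" --pt "0 0 0 -1" --pt "0 0 0 -1" --pt "0 0 0 -1" --pt "0 0 0 -1"

```text
t: 10.68
eef_pos: [0.5323, 0.1361, 0.0468]
eef_rot: [3.137, -0.026, 0.343]
force: [0.8, -1.7, 0.6]
grip_width: 0.147
```

Run:
```python
from h import *
s=sensors.read_state(); print(s['t'],s['eef_pos'],np.degrees(s['eef_rot']),s['force'],s['ft_torque'],s['grip_width'],s['joints'].round(2))
im=cams.get_image("wrist"); cv2.imwrite("pics/w3.png",im[:,:,::-1])
```

```text
10.675 [0.53234448 0.13607934 0.04677133] [179.74796464  -1.49633562  19.66204505] [ 0.80142788 -1.67583075  0.63199396] [ 0.18529945  0.20484928 -0.26207912] 0.14713609813814366 [0.12 0.28 1.93 0.   0.91 1.35]
```

View pics/w3.png

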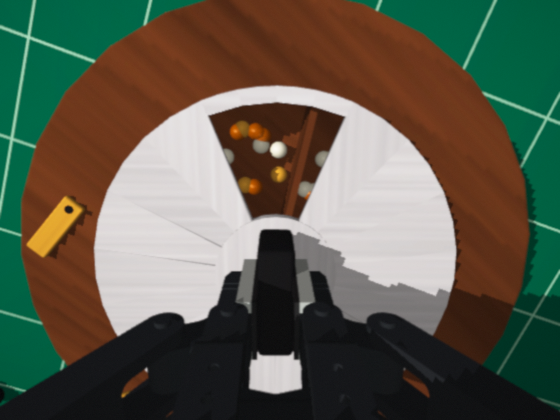

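The wrist view shows the lid turning with the hand, the opening at (278,165) straight ahead of the knob, so I'll go on.

carry_out --pt "0 0 0 -1" --pt "0 0 0 -1" --pt "0 0 0 -1" --pt "0 0 0 -1" --pt "0 0 0 -1" --pt "0 0 0 -1" --pt "0 0 0 -1" --pt "0 0 0 -1" --pt "0 0 0 -1" --pt "0 0 0 -1" --pt "0 0 0 -1"

```text
t: 12.1
eef_pos: [0.5316, 0.1365, 0.0467]
eef_rot: [3.123, -0.014, 1.502]
force: [0.6, -1.5, 1.0]
grip_width: 0.144
```

Run:
```python
from h import *
s=sensors.read_state(); print(s['t'],s['eef_pos'],np.degrees(s['eef_rot']),s['force'],s['ft_torque'],s['grip_width'],s['joints'].round(2))
from fit import run
im,C=run("wrist",(.531,.1363)); cv2.imwrite("pics/w4.png",im[:,:,::-1])
```

```text
12.1 [0.53158935 0.13654382 0.04666201] [178.95775913  -0.81463159  86.04972846] [ 0.60884332 -1.45979178  1.03632609] [ 0.10853501  0.60037355 -0.26039473] 0.14440538141823162 [0.12 0.28 1.93 0.01 0.92 0.18]
wrist lid centre [0.5318 0.1375 0.0791]
tag [224.  38.] 2185 r 0.0973 ang 97.1
tag [ 52. 202.] 2411 r 0.0978 ang 156.73
tag [132. 385.] 226 r 0.0911 ang -143.43
hole px [272. 353.] edges -161.68 -26.72 mid -94.16
knob [0.5313 0.1334] axis 173.19 [0.0475 0.0486]
```

View pics/w4.png

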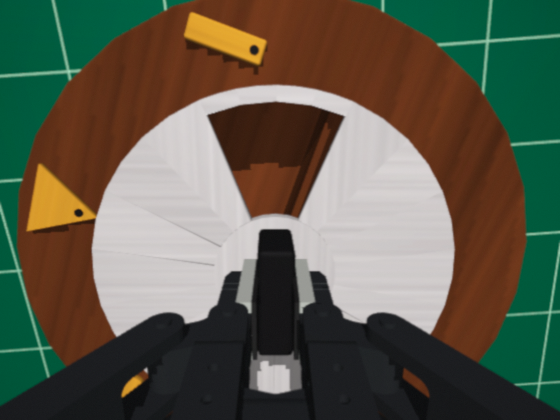

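```bash
sed -i 's/def run(cam,C0=(.5288,.1373),tag=True)/def run(cam,C0=(.5312,.1366),exp=None)/; s/    n,l,st,ce=cv2.connectedComponentsWithStats(cv2.morph/    if exp is not None: hole\&=np.abs(np.angle(np.exp(1j*(a-np.radians(exp)))))<np.radians(32)\n&/' fit.py
python3 - <<'E'
from fit import *
run("wrist",exp=87)
print(np.degrees(sensors.read_state()['eef_rot']))
E
```

```text
wrist lid centre [0.5318 0.1374 0.0791]
tag [225.  38.] 2192 r 0.0973 ang 97.11
tag [ 52. 202.] 2415 r 0.0979 ang 156.72
tag [132. 385.] 226 r 0.0911 ang -143.32
hole px [274. 151.] edges 64.72 107.32 mid 85.99
knob [0.5313 0.1334] axis 170.23 [0.0475 0.0486]
[178.94716635  -0.7968119   85.94659403]
```

carry_out --pt "0 0 0 -0.92" --pt "0 0 0 -0.92" --pt "0 0 0 0"

```text
t: 12.58
eef_pos: [0.5315, 0.1365, 0.0467]
eef_rot: [3.122, -0.011, 1.688]
force: [1.7, -0.7, 0.3]
grip_width: 0.144
```

Run:
```python
from fit import *
run("wrist",exp=97)
s=sensors.read_state();print(s['t'],s['eef_pos'],np.degrees(s['eef_rot']),s['ft_torque'])
```

```text
wrist lid centre [0.5316 0.1375 0.079 ]
tag [272.  32.] 2204 r 0.0973 ang 97.13
tag [ 64. 162.] 2599 r 0.0978 ang 156.75
tag [ 87. 351.] 134 r 0.0967 ang -148.81
hole px [274. 151.] edges 75.47 118.08 mid 96.77
knob [0.5318 0.1335] axis 173.53 [0.0476 0.0486]
12.625 [0.53148741 0.13649459 0.04671419] [178.89342605  -0.6146717   96.73463823] [0.10802438 0.61785933 0.13588139]
```

carry_out --pt "0 0 0 0" --pt "0 0 0 0" --pt "0 0 0 0" --pt "0 0 0 0" --pt "0 0 0 0" --pt "0 0 0 0" --gripper 0

```text
t: 13.38
eef_pos: [0.5317, 0.1371, 0.0466]
eef_rot: [3.12, -0.011, 1.685]
force: [-1.2, 0.2, -0.1]
grip_width: 1.005
```

carry_out --pt "0 0 -1 0" --pt "0 0 -1 0" --pt "0 0 -1 0" --pt "0 0 -1 0" --pt "0 0 -1 0" --pt "0 0 -1 0" --pt "0 0 -1 0" --pt "0 0 0 0"

```text
t: 14.38
eef_pos: [0.5273, 0.1345, 0.226]
eef_rot: [3.122, -0.011, 1.685]
force: [-0.6, -0.0, -0.3]
grip_width: 0.998
```

Run:
```python
from fit import *
im,C=run("wrist",exp=97); cv2.imwrite("pics/w5.png",im[:,:,::-1])
s=sensors.read_state();print(s['t'],s['eef_pos'],np.degrees(s['eef_rot']))
```

```text
wrist lid centre [0.5315 0.1367 0.0798]
tag [275.  70.] 489 r 0.0981 ang 96.99
tag [178. 130.] 617 r 0.0983 ang 156.67
tag [187. 236.] 459 r 0.0971 ang -143.34
hole px [275. 125.] edges 75.94 117.44 mid 96.74
knob [0.531  0.1391] axis 96.88 [0.0124 0.0449]
14.425 [0.52612912 0.13437016 0.22426824] [179.07649849  -0.61017958  96.52293032]
```

View pics/w5.png

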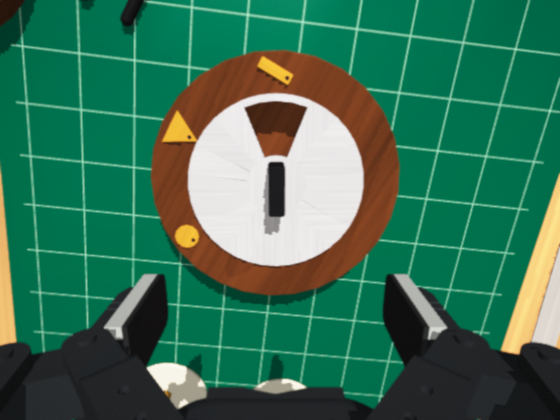

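The lid was released and stayed put: opening at 96.7–96.9° against the tag at 97.0°. In the wrist view the opening at (275,125) lines up with the bar tag at (275,70). Next I'll go to the bar pendant.

carry_out --pt "-0.96 -0.47 0 0" --pt "-0.96 -0.47 0 0" --pt "-0.96 -0.47 0 0" --pt "-0.96 -0.47 0 0" --pt "-0.96 -0.47 0 0" --pt "-0.96 -0.47 0 0" --pt "-0.96 -0.47 0 0" --pt "-0.96 -0.47 0 0" --pt "-0.96 -0.47 0 0" --pt "-0.96 -0.47 0 0" --pt "0 0 0 1" --pt "0 0 0 1" --pt "0 0 0 1" --pt "0 0 0 1" --pt "0 0 0 1" --pt "0 0 0 0.97" --pt "0 0 0 0"

```text
t: 16.55
eef_pos: [0.4135, -0.1196, 0.1858]
eef_rot: [-3.094, -0.005, 1.038]
force: [0.7, 0.9, -0.9]
grip_width: 1.001
```

```bash
cat > pend.py <<'E'
from h import *
def pend(cam="wrist",z=.016,near=(.427,-.144)):
    c=cams.calibration(cam); im=cams.get_image(cam); hsv=cv2.cvtColor(im,cv2.COLOR_RGB2HSV)
    b=((hsv[...,0]>14)&(hsv[...,0]<30)&(hsv[...,1]>110)&(hsv[...,2]>110)).astype(np.uint8)
    n,l,st,ce=cv2.connectedComponentsWithStats(b)
    for i in range(1,n):
        if st[i,4]<60: continue
        w=p2w(cam,ce[i],z,c)[:2]
        if np.hypot(*(w-near))>.25: continue
        P=np.array([p2w(cam,p,z,c)[:2] for p in np.argwhere(l==i)[:,::-1].astype(float)])
        ev,V=np.linalg.eigh(np.cov(P.T)); v=V[:,1]
        print(ce[i].round(),st[i,4],w.round(4),"axis",np.degrees(np.arctan2(v[1],v[0])).round(1),np.sqrt(12*ev).round(4))
    for d in cams.mark_of("bar_center",cam)[:2]: print("net",round(d["p"],2),np.round(d["at"]),p2w(cam,d["at"],.011,c).round(4))
    s=sensors.read_state(); print(s['t'],s['eef_pos'].round(4),np.degrees(s['eef_rot']).round(2))
    return im
E
python3 - <<'E'
from pend import *
im=pend(); cv2.imwrite("pics/w6.png",im[:,:,::-1])
E
```

```text
[ 53. 232.] 25060 [ 0.2078 -0.048 ] axis 55.1 [0.1174 0.2207]
[461. 115.] 760 [ 0.5662 -0.1365] axis 121.1 [0.0199 0.0223]
[312. 206.] 406 [ 0.4274 -0.1443] axis 59.2 [0.0098 0.0328]
[172. 324.] 1142 [ 0.2494 -0.1816] axis -143.7 [0.0275 0.0765]
[434. 291.] 107 [ 0.4849 -0.2711] axis 89.2 [0.0071 0.0151]
net 0.91 [311. 207.] [ 0.4254 -0.1456  0.011 ]
16.65 [ 0.4137 -0.1197  0.1862] [-177.29   -0.31   59.52]
```

View pics/w6.png

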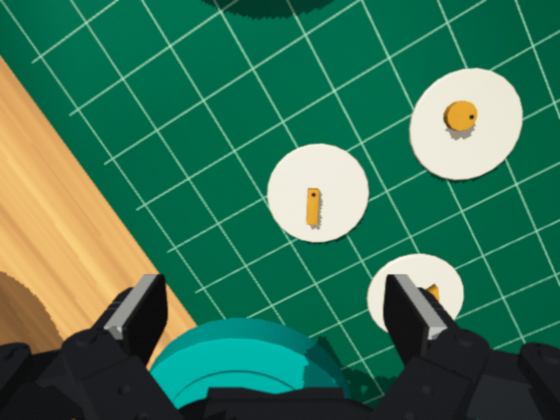

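carry_out --pt "-0.3 0.6 0.5 0" --pt "-0.3 0.6 0.5 0" --pt "0 0 0.9 0" --pt "0 0 0.9 0" --pt "0 0 0.9 0" --pt "0 0 0.9 0" --pt "0 0 0 0"

```text
t: 17.52
eef_pos: [0.4278, -0.1451, 0.0651]
eef_rot: [-3.094, -0.006, 1.048]
force: [-0.4, -0.2, -0.0]
grip_width: 1.001
```

Run:
```python
from pend import *
im=pend(); cv2.imwrite("pics/w7.png",im[:,:,::-1])
```

```text
[521.  95.] 2174 [ 0.5662 -0.1363] axis 127.3 [0.0197 0.0228]
[279. 239.] 977 [ 0.4281 -0.1441] axis 58.3 [0.0097 0.0336]
[ 23. 320.] 2861 [ 0.2644 -0.1145] axis 79.1 [0.0287 0.0492]
net 0.78 [280. 238.] [ 0.4278 -0.1457  0.011 ]
17.625 [ 0.4299 -0.1462  0.0672] [-177.55   -0.35   60.04]
```

View pics/w7.png

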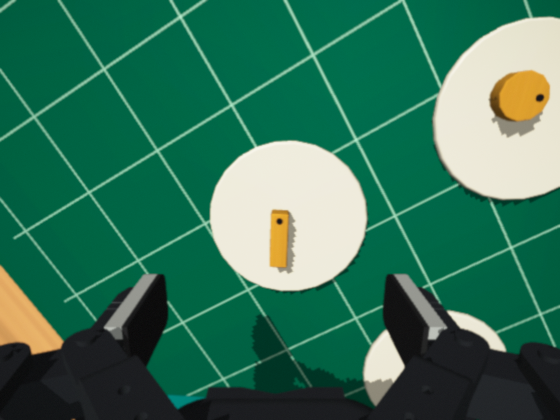

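carry_out --pt "0 0 0.8 0.2" --pt "0 0 0.8 0" --pt "0 0 0.6 0" --pt "0 0 0 0"

```text
t: 18.12
eef_pos: [0.4336, -0.1476, 0.0162]
eef_rot: [-3.111, -0.006, 1.028]
force: [0.5, 0.5, 0.3]
grip_width: 1.001
```

carry_out --pt "0 -0.24 0.27 0" --pt "0 0 0 0"

```text
t: 18.38
eef_pos: [0.4291, -0.1447, 0.0105]
eef_rot: [-3.113, -0.006, 1.028]
force: [0.8, 0.1, -0.0]
grip_width: 1.0
```

carry_out --pt "0 0 0.09 0"

```text
t: 18.5
eef_pos: [0.4298, -0.145, 0.0089]
eef_rot: [-3.115, -0.006, 1.028]
force: [-0.2, -0.7, -0.4]
grip_width: 0.999
```

carry_out --pt "0 0 0 0" --pt "0 0 0 0" --pt "0 0 0 0" --pt "0 0 0 0" --pt "0 0 0 0" --pt "0 0 0 0" --pt "0 0 0 0" --gripper 255 --grip_force 40

```text
t: 19.38
eef_pos: [0.4303, -0.1453, 0.0094]
eef_rot: [-3.116, -0.006, 1.028]
force: [0.4, 0.2, 0.5]
grip_width: 0.096
```

Opening 0.096, about 8 mm, so it is holding the bar. Lift and check.

carry_out --pt "0 0 -0.5 0" --pt "0 0 -1 0" --pt "0 0 -1 0" --pt "0 0 -1 0" --pt "0 0 -1 0" --pt "0 0 0 0"

```text
t: 20.12
eef_pos: [0.4325, -0.1475, 0.1282]
eef_rot: [-3.117, -0.006, 1.028]
force: [1.4, 0.4, -1.4]
grip_width: 0.103
```

Run:
```python
from pend import *
s=sensors.read_state(); im=pend(z=s['eef_pos'][2]+.0065,near=s['eef_pos'][:2]); cv2.imwrite("pics/w8.png",im[:,:,::-1]); print(s['grip_width'],s['force'])
```

```text
[447.  94.] 1125 [ 0.523  -0.1131] axis 124.7 [0.0106 0.0116]
[ 42. 306.] 14590 [ 0.3437 -0.1047] axis 51.8 [0.0436 0.0784]
[275. 286.] 1511 [ 0.4335 -0.1462] axis 58.9 [0.0086 0.0349]
[414. 316.] 644 [ 0.476  -0.1873] axis 86.4 [0.0102 0.0134]
20.225 [ 0.4304 -0.1464  0.1256] [-178.3    -0.34   58.92]
0.10309644298931608 [ 1.39324351  0.39961983 -1.40641836]
```

View pics/w8.png

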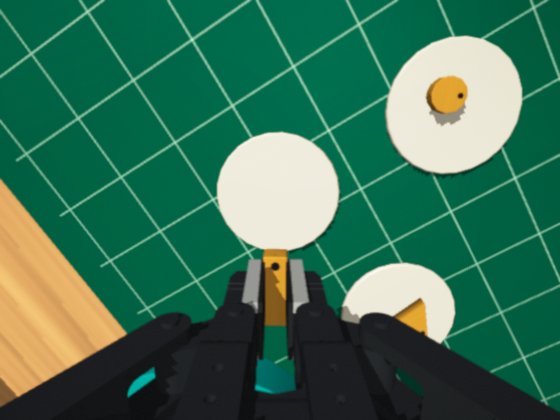

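carry_out --pt "0.6 -0.16 -0.8 0" --pt "0.96 -0.26 -0.2 0" --pt "0.96 -0.26 -0.1 0" --pt "0.96 -0.26 -0.1 0" --pt "0.96 -0.26 -0.1 0" --pt "0.96 -0.26 -0.1 0" --pt "0.96 -0.26 -0.1 0" --pt "0.96 -0.26 -0.1 0" --pt "0.96 -0.26 -0.1 0" --pt "0.96 -0.26 -0.1 0" --pt "0.96 -0.26 -0.1 0" --pt "0.96 -0.26 -0.1 0" --pt "0.6 -0.16 0 0" --pt "0 0 0 -1" --pt "0 0 0 -1" --pt "0 0 0 -1" --pt "0 0 0 -1" --pt "0 0 0 -1" --pt "0 0 0 -1" --pt "0 0 0 -0.3"

```text
t: 22.72
eef_pos: [0.4949, 0.1548, 0.1461]
eef_rot: [-3.06, -0.033, 1.705]
force: [0.7, 0.0, -0.1]
grip_width: 0.102
```

```bash
cat > pl.py <<'E'
from fit import *
def go(name):
    s=sensors.read_state(); im,C=run("wrist",exp=97); cv2.imwrite(name,im[:,:,::-1])
    print(s['t'],s['eef_pos'].round(4),np.degrees(s['eef_rot']).round(2),s['grip_width'],s['force'].round(1))
    T=np.array([.5315,.1368])+.051*np.array([np.cos(np.radians(96.9)),np.sin(np.radians(96.9))])
    y=s['eef_rot'][2]; d=T-s['eef_pos'][:2]
    print("to target",d.round(4),"tool x,y units",((d@[np.cos(y),np.sin(y)])/.025).round(2),((d@[np.sin(y),-np.cos(y)])/.025).round(2))
E
python3 -c "
from pl import *
go('pics/w9.png')"
```

```text
wrist lid centre [0.5314 0.1369 0.0797]
tag [342. 103.] 771 r 0.0979 ang 96.99
tag [215. 174.] 890 r 0.098 ang 156.69
tag [215. 298.] 431 r 0.0989 ang -145.03
hole px [338. 172.] edges 75.99 117.84 mid 96.84
knob [0.5298 0.1414] axis 98.1 [0.0137 0.0475]
22.725 [0.4949 0.1548 0.1461] [-175.32   -1.87   97.69] 0.1016357610429984 [ 0.7  0.  -0.1]
to target [0.0305 0.0327] tool x,y units 1.13 1.38
```

View pics/w9.png

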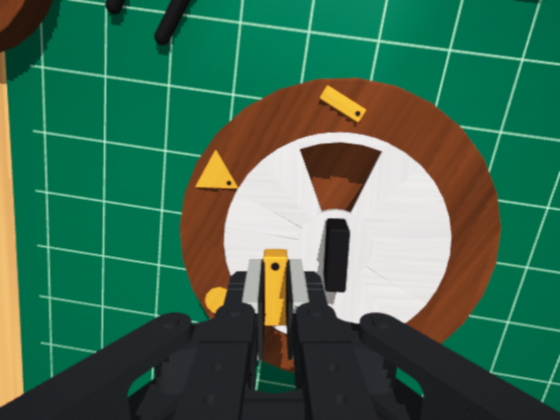

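carry_out --pt "0.5 0.7 0 0" --pt "0.5 0.7 0 0" --pt "0 0.15 0.8 0.1" --pt "0 0.1 0.8 0" --pt "0 0.1 0.8 0" --pt "0 0 0 0"

```text
t: 23.52
eef_pos: [0.525, 0.1845, 0.075]
eef_rot: [-3.049, -0.029, 1.687]
force: [-0.7, 0.3, -1.2]
grip_width: 0.102
```

```bash
python3 -c "
from pl import *
go('pics/w10.png')"
```

```text
wrist lid centre [0.5317 0.1386 0.0788]
tag [282. 154.] 1283 r 0.0964 ang 97.07
tag [126. 242.] 1399 r 0.0974 ang 157.21
tag [137. 385.] 235 r 0.0974 ang -146.88
hole px [284. 237.] edges 75.29 117.96 mid 96.62
knob [0.5324 0.1388] axis -171.42 [0.0536 0.0574]
23.525 [0.525  0.1845 0.075 ] [-174.68   -1.64   96.66] 0.10180708468878712 [-0.7  0.3 -1.2]
to target [0.0003 0.0029] tool x,y units 0.11 0.03
```

View pics/w10.png

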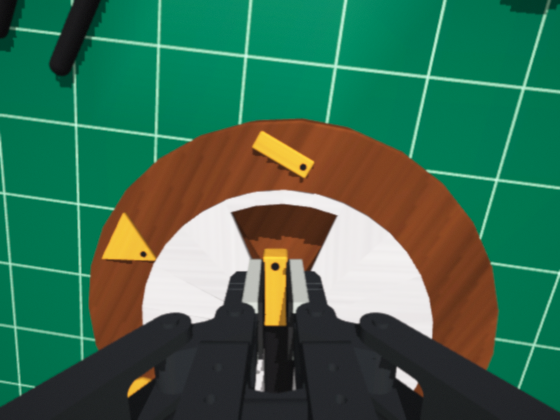

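carry_out --pt "0.04 0.08 0.5 0" --pt "0 0.05 0.4 0" --pt "0 0 0.1 0" --pt "0 0 0 0"

```text
t: 24.08
eef_pos: [0.5276, 0.1864, 0.0505]
eef_rot: [-3.053, -0.029, 1.686]
force: [-0.9, 0.5, -0.5]
grip_width: 0.098
```

```bash
python3 -c "
from pl import *
go('pics/w11.png')
im=cams.get_image('scene'); cv2.imwrite('pics/s11.png',cv2.resize(im[170:290,250:410],None,fx=4.5,fy=4.5,interpolation=cv2.INTER_CUBIC)[:,:,::-1])"
```

```text
wrist lid centre [0.5316 0.1384 0.0789]
tag [271. 164.] 1650 r 0.0966 ang 96.94
tag [ 96. 263.] 1771 r 0.0972 ang 156.89
hole px [274. 259.] edges 74.95 117.61 mid 96.37
knob [0.5297 0.1487] axis -169.29 [0.0358 0.0573]
24.075 [0.5276 0.1864 0.0505] [-174.93   -1.65   96.62] 0.098212782801095 [-0.9  0.5 -0.5]
to target [-0.0022  0.001 ] tool x,y units 0.05 -0.08
```

View pics/w11.png

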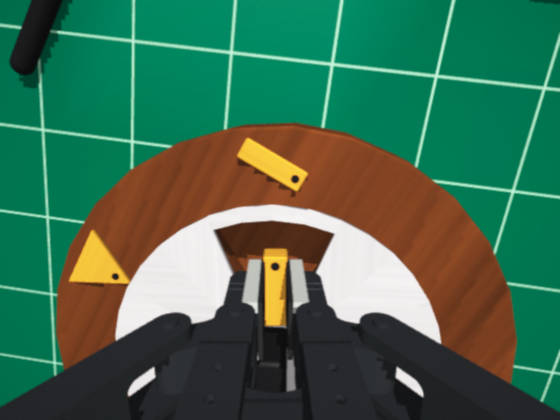

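View pics/s11.png

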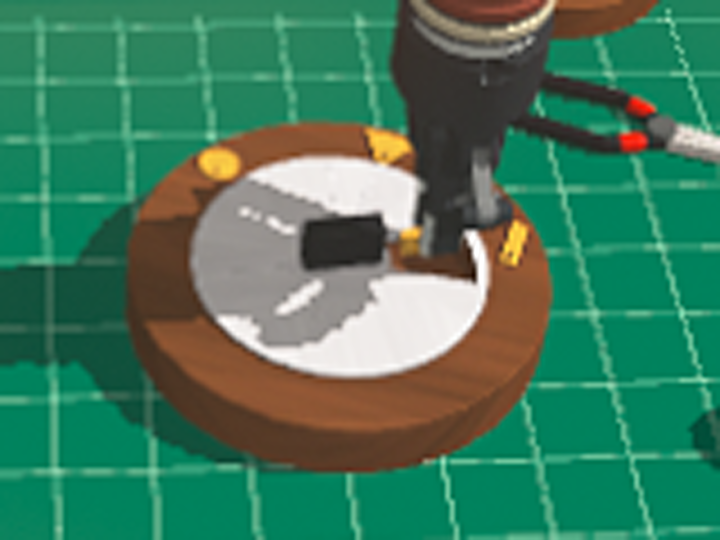

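carry_out --pt "0.08 -0.06 0.2 0" --pt "0 0 0 0"

```text
t: 24.42
eef_pos: [0.5261, 0.1887, 0.0465]
eef_rot: [-3.055, -0.029, 1.686]
force: [0.3, 0.4, 0.3]
grip_width: 0.1
```

```bash
python3 -c "
from pl import *
go('pics/w12.png')"
```

```text
wrist lid centre [0.5315 0.1395 0.0781]
tag [273. 171.] 1716 r 0.0956 ang 97.01
tag [ 94. 271.] 1821 r 0.0969 ang 157.43
hole px [276. 267.] edges 74.51 118.12 mid 96.44
knob [0.5291 0.1524] axis -169.31 [0.0305 0.056 ]
24.425 [0.5261 0.1887 0.0465] [-175.04   -1.66   96.62] 0.10016577678897667 [0.3 0.4 0.3]
to target [-0.0007 -0.0012] tool x,y units -0.05 -0.03
```

carry_out --pt "-0.03 0 0.08 0" --pt "0 0 0 0"

```text
t: 24.72
eef_pos: [0.5266, 0.188, 0.0449]
eef_rot: [-3.056, -0.029, 1.686]
force: [-0.8, -0.2, 0.4]
grip_width: 0.102
```

carry_out --pt "0 0 0 0" --pt "0 0 0 0" --pt "0 0 0 0" --pt "0 0 0 0" --gripper 120

```text
t: 25.22
eef_pos: [0.527, 0.188, 0.0452]
eef_rot: [-3.057, -0.029, 1.686]
force: [0.6, -0.5, -0.9]
grip_width: 0.532
```

carry_out --pt "0 0 -0.6 0" --pt "0 0 -1 0" --pt "0 0 -1 0" --pt "0 0 -1 0" --pt "0 0 -1 0" --pt "0 0 -1 0" --pt "0 0 0 0"

```text
t: 26.1
eef_pos: [0.5414, 0.1854, 0.1958]
eef_rot: [-3.064, -0.029, 1.687]
force: [1.1, -0.1, -0.2]
grip_width: 0.527
```

```bash
python3 -c "
from pl import *
go('pics/w13.png')"
```

```text
wrist lid centre [0.5318 0.1365 0.0802]
tag [270. 136.] 508 r 0.0984 ang 96.97
tag [172. 193.] 617 r 0.0983 ang 156.41
tag [172. 293.] 90 r 0.1015 ang -147.55
hole px [271. 191.] edges 76.03 117.1 mid 96.57
knob [0.5321 0.1419] axis 94.85 [0.0133 0.048 ]
26.1 [0.5414 0.1854 0.1958] [-175.53   -1.69   96.63] 0.5268663974320875 [ 1.1 -0.1 -0.2]
to target [-0.0161  0.002 ] tool x,y units 0.15 -0.63
```

View pics/w13.png

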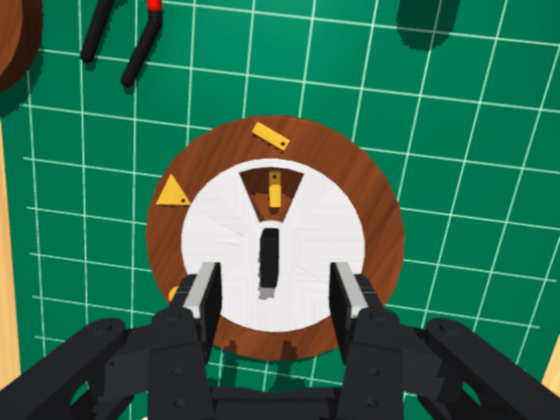

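```bash
python3 -c "
from pend import *
im=pend(z=.018,near=(.526,.187))
cv2.imwrite('pics/w14.png',cv2.resize(im[110:300,140:410],None,fx=2.9,fy=2.9,interpolation=cv2.INTER_CUBIC)[:,:,::-1])
im=cams.get_image('scene'); cv2.imwrite('pics/s14.png',im[:,:,::-1])"
```

```text
[272. 136.] 512 [0.5182 0.2326] axis 157.1 [0.0113 0.0328]
[276. 190.] 420 [0.5273 0.186 ] axis 97.4 [0.0109 0.0315]
[174. 194.] 647 [0.4349 0.1699] axis 71.5 [0.0249 0.0256]
[173. 293.] 61 [0.4384 0.0698] axis 67.8 [0.0044 0.0153]
26.25 [0.5384 0.1849 0.1913] [-175.05   -1.65   96.62]
```

View pics/w14.png

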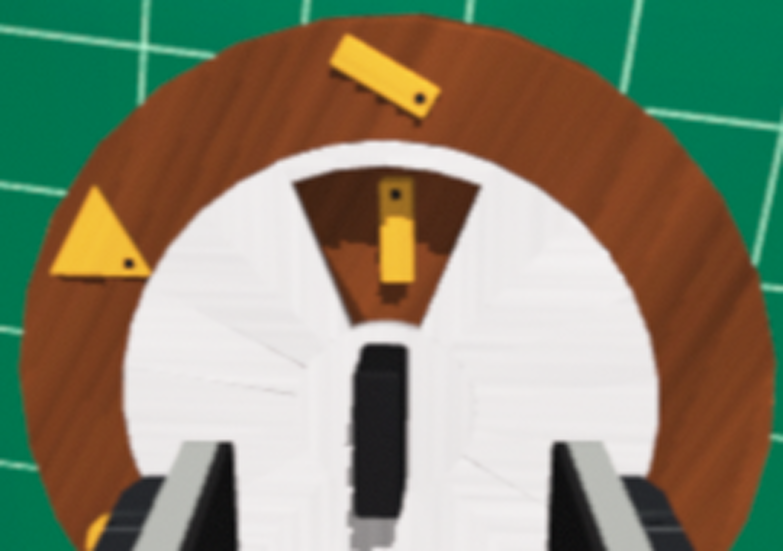

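View pics/s14.png

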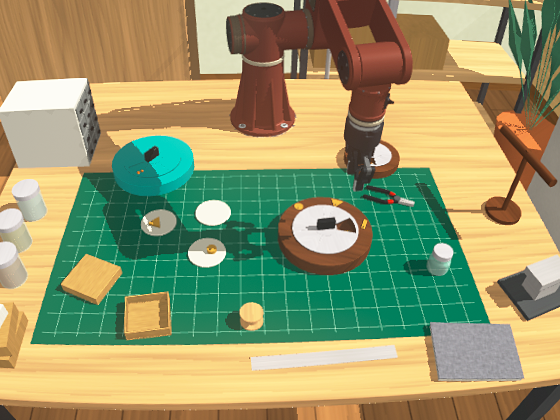

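The pendant lies flat in the marked compartment, at crop (397,235). Taken at floor height it measures 31.5 × 10.9 mm, and it sits at (0.527, 0.186). The opening is still in line with the bar tag, the rest is undisturbed, and the gripper is clear and touching nothing, so I'm handing in.

```bash
python3 -c "
from plant import env
print(env.sign_off())"
```

```text
the job is handed in; nothing more can be done
None
```

I turned the lid of the larger brown case about 108° counter-clockwise, in a single grasp of the knob, until its opening was over the bar-tagged compartment. I then picked up the bar pendant from its dish, lowered it until its underside was a few millimetres above the lid, and released it through the opening. The job was handed in at about 26 s of the 72 s allowed.

**Lid:** the last wrist picture put the opening at 96.6° and the bar tag at 97.0°. Readings after the lid was released ranged from 96.4° to 96.9°, so it is centred to within about half a degree.

**Pendant:** it lies flat inside the marked compartment, in line with the opening and about 50 mm from the axis. Its measured size at floor height, 31.5 × 10.9 mm, matches the real 32 × 10 mm.

**Surroundings:** in the last scene picture the other two pendants, the dishes and the other things look to be where they were. I judged this by eye and did not measure it.

**Disagreements:**
- The top camera placed the case about 3 mm nearer the robot than the wrist camera did; I used the wrist figures.
- The hand was tilted by up to about 5° while placing the pendant. This caused no contact that I could see, and the measured wrist forces stayed within about 2 N.

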